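Load the red pocket and index the carousel to the third stop

TASK

Pick up the blue cup and pour all six brass balls into the red pocket of the carousel, then stand the empty cup upright on the bench and let go of it. Then grip the black knob and turn it clockwise (seen from above), counting the clicks, to the third stop and no further, and finish while still holding the knob there in the third stop. Leave the oil bottle, tool holder and flange where they are.

Things in the scene. Friction and masses are not known exactly. Their poses are not given: they have to be found in the camera images.
- cup: Blue open cup, loose, about 160 g, with six balls. Origin: on its underside, midway between its sides; x to the spout, z up. Flat side walls along x from -50 to +64 mm, 46 mm apart outside, 46 high, 3 thick: grip across them. Inside 40 wide, floor 3 mm up; from x = +12 it slopes up at 40 degrees to the spout edge (x = 64, z = 46). Stands at z = 0. Tipped 65 degrees spout down, it empties.
- cup_spout (a point): Middle of the spout edge of the cup, at x = +64, z = +46 mm in the cup's frame.
- indexer: Fixed base of the carousel: grey round foot plate (300 mm across, 8 high) under a beige drum. Origin: centre of its underside, on the bench, on the vertical axis. Its +y points to the red tab on the foot plate, by which the red pocket stands at the start; a green tab 72 degrees clockwise marks where the red pocket stands at the third stop.
- carousel (a joint): Rotation of carousel and knob, rad: 0 at the start (in a stop), growing clockwise seen from above. Fifteen sprung stops a turn, 24 degrees (0.419 rad) apart; the third stop is at 1.257 rad. Between stops the knob resists with up to 0.09 N m, then snaps on into the next stop; it stays in any stop by itself.
- red_pocket (a point): Centre of the inner floor of the one red pocket on the carousel (aluminium disc 256 mm across with five square open pockets, the others grey), 90.5 mm from the axis, 60 mm above the bench; y points outward, z up. Inside 70 by 70 mm, walls 3 mm thick and 40 high (tops 100 mm above the bench).
- index_knob: Black bar knob on the carousel's hub, turning with it. Origin on the axis at the bar's underside, 132 mm above the bench; the bar is 16 mm wide (x), 46 long (y, pointing to the red pocket; white line on that end), 36 high (top 168 mm above the bench). Under it a post 32 mm across down to the disc.
- knob_grip (a point): Point on the knob's axis at a good height to grip, 20 mm above the bar's underside (152 mm above the bench).
- oiler: Yellow oil bottle with a red cap, loose, 48 mm across, 110 mm high; origin at the centre of its underside. Leave alone.
- toolholder: Dark steel lathe tool holder, loose, 75 by 38 by 35 mm with a small bit out to +x and two screws (47 mm high); origin at the centre of its underside. Leave alone.
- flange: Turned steel flange, loose, 68 mm across, 32 mm high, origin at the centre of its underside. Leave alone.
- ball0_center (a point): Centre of brass ball 0: 16 mm across, 17 g, in the cup at the start.
- ball1_center (a point): Centre of brass ball 1: 16 mm across, 17 g, in the cup at the start.
- ball2_center (a point): Centre of brass ball 2: 16 mm across, 17 g, in the cup at the start.
- ball3_center (a point): Centre of brass ball 3: 16 mm across, 17 g, in the cup at the start.
- ball4_center (a point): Centre of brass ball 4: 16 mm across, 17 g, in the cup at the start.
- ball5_center (a point): Centre of brass ball 5: 16 mm across, 17 g, in the cup at the start.
Things that resemble listed ones, but are neither listed nor needed, are in the scene too. Leave any turquoise look-alike of the cup alone.

How it is judged:
On the way, in this order (a step that is already met when the one before it is completed fails the run):
1. all six balls lie in the red pocket, the carousel still in its starting stop (horizontal distance between each of ball0_center, ball1_center, ball2_center, ball3_center, ball4_center, ball5_center and red_pocket below 0.04 m and z of ball0_center in the frame of red_pocket between 0 and 0.036 m and z of ball1_center in the frame of red_pocket between 0 and 0.036 m and z of ball2_center in the frame of red_pocket between 0 and 0.036 m and z of ball3_center in the frame of red_pocket between 0 and 0.036 m and z of ball4_center in the frame of red_pocket between 0 and 0.036 m and z of ball5_center in the frame of red_pocket between 0 and 0.036 m and value of joint carousel between -0.2 and 0.2 rad), for 0.2 s.
2. the cup stands upright on the bench, let go, the carousel still in its starting stop (angle between cup's own z axis and vertical below 0.12 rad and height (world z) of cup below 0.006 m and linear speed of cup below 0.02 m/s and contact force between the fingers and cup below 0.1 N and value of joint carousel between -0.2 and 0.2 rad), for 0.2 s.
3. the knob is held in the third stop (value of joint carousel between 1.16664 and 1.34664 rad and velocity of joint carousel between -0.05 and 0.05 rad/s and contact force between the fingers and index_knob above 1 N), for 0.3 s.
At the end, for the whole second after the job is handed in: All six balls lie in the red pocket (within 40 mm of its centre, below the rim); the cup stands upright on the bench (0.12 rad), let go; the carousel rests in the third stop (1.257 rad, within 0.09) with the knob gripped (over 1 N); bystanders moved under 30 mm and not tipped (all of step 3 and horizontal distance between each of ball0_center, ball1_center, ball2_center, ball3_center, ball4_center, ball5_center and red_pocket below 0.04 m and z of ball0_center in the frame of red_pocket between 0 and 0.036 m and z of ball1_center in the frame of red_pocket between 0 and 0.036 m and z of ball2_center in the frame of red_pocket between 0 and 0.036 m and z of ball3_center in the frame of red_pocket between 0 and 0.036 m and z of ball4_center in the frame of red_pocket between 0 and 0.036 m and z of ball5_center in the frame of red_pocket between 0 and 0.036 m and angle between cup's own z axis and vertical below 0.12 rad and height (world z) of cup below 0.006 m and linear speed of cup below 0.02 m/s and contact force between the fingers and cup below 0.1 N and distance of each of oiler, toolholder, flange from where it was at the start of the episode below 0.03 m and angle between each of oiler, toolholder, flange's own z axis and vertical below 0.3 rad); the arm keeps its last pose, push and grip.
It fails at once if the knob runs past the third stop (more than half a click) (value of joint carousel above 1.46564 rad).
It fails at once if the carousel is turned the wrong way, out of its starting stop (value of joint carousel below -0.209 rad).
It fails at once if a bystander is moved more than 30 mm or tipped over (not ((distance of each of oiler, toolholder, flange from where it was at the start of the episode below 0.03 m and angle between each of oiler, toolholder, flange's own z axis and vertical below 0.3 rad))).
It also fails if it takes over 67 s, if anything falls off the work surface, if the arm or the gripper's body presses on something with over 40 N, if the wrist force passes 120 N, or if a joint passes its speed limit or range.

ROBOT

A 6-joint arm with a two-finger parallel gripper is mounted at the origin on the work surface. World frame = base frame: x ahead of the robot, y to its left, z up, the work surface at z = 0. Lengths are in m, angles in rad, forces in N, time in s.
With the tool pointing down it reaches from about 0.35 to 0.775 m from the base axis. Payload 7.3 kg.
Tool frame: the origin (TCP) lies on the mounting face of the last link; the fingertips stand 178 mm ahead of it and the grasp point (between the pads) lies 159 mm ahead of it (robot.tcp_to_tips is the distance from the TCP to the fingertips, in m); z points along the fingers, y is the direction in which the jaws open and shut (so a half turn about z gives the same grasp; the last joint's range is limited). The gripper opens to 92 mm and grips with 3 to 60 N. Pads are 19 mm wide; open, the fingers measure 130 mm over their backs; the gripper's body (75 mm by 190 mm) begins 47 mm behind the grasp point.
Start: joints at [1.15, 0.342, 1.524, -0, 1.275, -0.146], TCP at [0.142, 0.505, 0.405] pointing down, gripper open.
Joint ranges: [-2.53, 2.53], [-0.77, 2.02], [0.04, 2.7], [-1, 4.14], [0.28, 2.66], [-3.11, 3.11]. Speed limits (rad/s): [2.57, 2.57, 3.14, 3.14, 3.14, 3.14].

INTERFACE

Orientations are given as [roll, pitch, yaw] about the fixed x, y, z axes, in that order (R = Rz(yaw) Ry(pitch) Rx(roll)).
In Python, from cell import robot, viewer gives the robot as it stands.
- The arm moves only by the shell command python3 -m creep 'ROWS' [OPENING] [FORCE]. ROWS is JSON, a list that holds one entry, the list of rows, each a list of 6 numbers: the shift along the world's x, y, z in mm, then the turn, a rotation vector about the world's x, y, z in degrees. A call has 1 to 5 rows; each row shifts and turns the pose as measured when the row begins; what a row does not reach is not made up. A row lasts 1/12 s, in which the tool goes at most 41.7 mm and 7.16 degrees, less where a joint would pass 70% of its speed; a pose out of reach is approached as far as the arm can. A call with a gripper value outside its range is refused whole. OPENING is the closure, from -1 (fully open) to 1 (shut), set as the call begins (- or left out, the last holds). The fingers move at their own pace and stop on an object; FORCE is the grip in N (left out, the last holds). Time passes only in rows, so rows that do not move let the fingers close. It gives the time, the measured TCP pose, the force and the opening at its end, in the units of the state.
- robot.observe(): the state, without advancing time (a new reading comes with each control period).
- viewer.read_camera(name): name is "side" or "top"; returns the picture (480x640x3 uint8, blue, green, red); there is no depth.
- viewer.camera_model(name): a dict with "fx", "fy", "cx", "cy" (pixels), "pose" (4x4, takes a point from camera to world coordinates). Camera axes: x right, y up, looking along -z (the intrinsics and any distortion apply to the point x, -y, -z); pixel columns grow to the right and rows downward; lengths in m; the calibration is good to about 2 mm. A picture is of the moment at which its call begins. camera_model takes no time and is no camera call.
- robot.hand_in(): hands the job in, once; it reports no verdict.
The state is a dict: "time": time; "qpos": joint angles; "qvel": joint speeds; "joint_efforts": joint torques, N m; "tool_pos": TCP position; "tool_rot": TCP orientation; "contact_force": force on the tool from outside, world axes, zero at the start; "torque": the same for the moment, N m; "opening": finger opening in m.
Only numpy, scipy, OpenCV 4.12 (cv2) and the standard library are available. Lean on these libraries where they do the work, as an engineer would, in place of code of your own. Each camera call takes 0.05 s, during which the arm holds its last target. There are 200 camera calls.

## Working session

There is one attempt and no reset: what is moved stays moved. The work goes in short steps, Python scripts to look and compute and a shell command to move; the robot and the scene stay as the last step left them, time stands still between calls to the robot, and variables do not carry over. Pictures are saved under pics/ and viewed, about 8 in all and at most 12, crops included, and the job is handed in when it is done.

```bash
mkdir -p pics; ls
python3 - <<'E'
from cell import robot, viewer
import cv2,numpy as np
for n in("top","side"):
    im=viewer.read_camera(n); cv2.imwrite(f"pics/{n}0.png",im)
    m=viewer.camera_model(n); print(n,{k:(np.round(v,4).tolist() if k=="pose" else v) for k,v in m.items()})
print(robot.observe())
E
```

```text
pics
top {'fx': 561.957167417376, 'fy': 561.957167417376, 'cx': 329.5964247202411, 'cy': 233.4682667045783, 'pose': [[0.0039, 0.9831, -0.183, 0.3345], [-1.0, 0.0033, -0.0036, -0.0205], [-0.003, 0.183, 0.9831, 1.3292], [0.0, 0.0, 0.0, 1.0]]}
side {'fx': 518.5311049280652, 'fy': 518.5311049280652, 'cx': 319.33485547947055, 'cy': 234.22032339375, 'pose': [[-0.9495, 0.1636, -0.2676, 0.3113], [-0.3131, -0.5449, 0.7778, 0.7783], [-0.0186, 0.8224, 0.5686, 0.7131], [0.0, 0.0, 0.0, 1.0]]}
{'time': 0.1, 'qpos': array([ 1.15003118e+00,  3.42636467e-01,  1.52490479e+00,  1.36413380e-05,
        1.27538264e+00, -1.45981059e-01]), 'qvel': array([-0.00164304, -0.00194371, -0.00143828,  0.00022063,  0.00065054,
       -0.00068832]), 'joint_efforts': array([ 2.58954053e-03, -4.31999767e+01, -2.44692332e+01,  7.20801903e-02,
        5.26435976e-02, -6.77356411e-05]), 'tool_pos': array([0.14237258, 0.50520667, 0.40412873]), 'tool_rot': array([-3.14027746e+00, -2.06553953e-04,  2.86680445e+00]), 'contact_force': array([-0.49283963, -0.05182181, -0.2104632 ]), 'torque': array([-0.01554823,  0.04119101, -0.01514978]), 'opening': 0.09184899857331696}
```

View pics/top0.png

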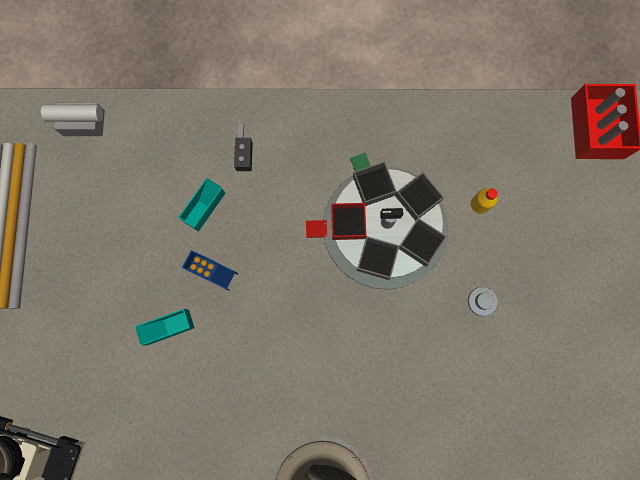

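View pics/side0.png

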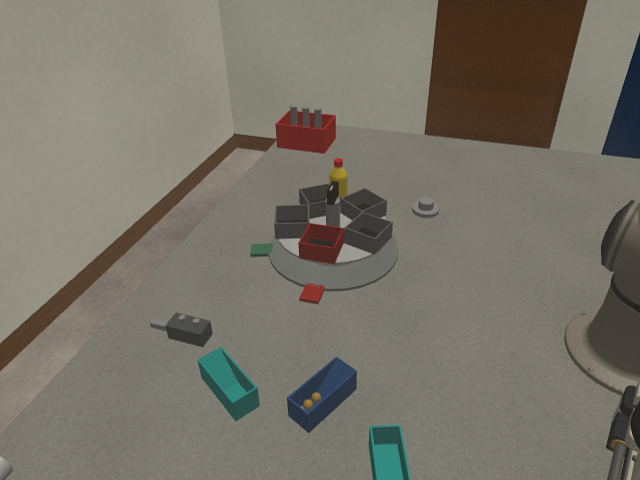

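```bash
cat > h.py <<'E'
import numpy as np,cv2
from cell import robot, viewer
def ray(n,u,v):
    m=viewer.camera_model(n);P=np.array(m["pose"])
    d=P[:3,:3]@np.array([(u-m["cx"])/m["fx"],-(v-m["cy"])/m["fy"],-1.]);return P[:3,3],d
def onz(n,u,v,z):
    o,d=ray(n,u,v);return (o+d*(z-o[2])/d[2])[:2]
def proj(n,p):
    m=viewer.camera_model(n);P=np.array(m["pose"]);c=P[:3,:3].T@(np.array(p)-P[:3,3])
    return m["cx"]+m["fx"]*c[0]/-c[2],m["cy"]-m["fy"]*c[1]/-c[2]
def tri(a,b):
    (o1,d1),(o2,d2)=ray("top",*a),ray("side",*b)
    s=np.linalg.lstsq(np.c_[d1,-d2],o2-o1,rcond=None)[0];p,q=o1+s[0]*d1,o2+s[1]*d2
    return (p+q)/2,np.linalg.norm(p-q)
def crop(im,x,y,w,h,k,name):
    cv2.imwrite(name,cv2.resize(im[y:y+h,x:x+w],None,fx=k,fy=k,interpolation=cv2.INTER_CUBIC))
E
python3 - <<'E'
from h import *
t=cv2.imread("pics/top0.png").astype(int)
a=cv2.resize(t[235:305,165:255].astype(np.uint8),None,fx=6,fy=6,interpolation=cv2.INTER_CUBIC)
cv2.imwrite("pics/cupcrop.png",a)
cv2.imwrite("pics/carcrop.png",cv2.resize(t[145:295,300:450].astype(np.uint8),None,fx=4,fy=4,interpolation=cv2.INTER_CUBIC))
b,g,r=t[...,0],t[...,1],t[...,2]
blue=((b>1.5*r)&(b>1.5*g)&(b>40)).astype(np.uint8); blue[:,:150]=0
c=max(cv2.findContours(blue,0,1)[0],key=cv2.contourArea)
print("cup",cv2.minAreaRect(c)); bx=cv2.boxPoints(cv2.minAreaRect(c));print(bx,[onz("top",*p,.046).round(4) for p in bx])
red=((r>120)&(g<60)&(b<60)).astype(np.uint8)
for q in cv2.findContours(red,0,1)[0]:
    if cv2.contourArea(q)>50: rc=cv2.minAreaRect(q);print("red",rc,onz("top",*rc[0],.1),onz("top",*rc[0],.0))
gr=((g>1.4*r)&(g>1.2*b)&(g>70)&(b<g*.85)).astype(np.uint8)
for q in cv2.findContours(gr,0,1)[0]:
    if cv2.contourArea(q)>50: rc=cv2.minAreaRect(q);print("green",rc,onz("top",*rc[0],.0))
w=((r>170)&(g>170)&(b>170)).astype(np.uint8);w[:,:300]=0;w[:140]=0;w[300:]=0;w[:,455:]=0
h=cv2.convexHull(np.vstack(cv2.findContours(w,0,1)[0]));(e)=cv2.minEnclosingCircle(h);print("disc",e,onz("top",*e[0],.056))
k=((r<28)&(g<28)&(b<28)).astype(np.uint8);k2=np.zeros_like(k);k2[203:225,375:408]=k[203:225,375:408]
q=max(cv2.findContours(k2,0,1)[0],key=cv2.contourArea);rc=cv2.minAreaRect(q);print("knob",rc,onz("top",*rc[0],.168))
E
```

```text
cup ((209.60000610351562, 269.8000183105469), (51.87677764892578, 19.677398681640625), 26.56505012512207)
[[182.00002 267.     ]
 [190.8     249.40002]
 [237.2     272.60004]
 [228.40001 290.2    ]] [array([0.4938, 0.3232]), array([0.5348, 0.305 ]), array([0.4813, 0.1958]), array([0.4409, 0.2145])]
red ((316.0, 228.0), (16.0, 20.0), 90.0) [0.5755888 0.0143609] [0.5952044  0.01720077]
red ((348.0, 219.5), (33.0, 34.0), 90.0) [ 0.5951837  -0.05700814] [ 0.61639336 -0.05997421]
red ((492.0, 193.0), (8.485280990600586, 8.485280990600586), 45.0) [ 0.65725515 -0.3815735 ] [ 0.68351438 -0.41094327]
red ((612.0, 116.0), (64.0, 54.0), 90.0) [ 0.84163994 -0.66768728] [ 0.88289905 -0.72033268]
green ((359.6499938964844, 161.4499969482422), (13.914020538330078, 16.127614974975586), 71.56504821777344) [ 0.76268237 -0.0889919 ]
disc ((387.0877685546875, 222.2608642578125), 54.95885467529297) [ 0.59828426 -0.14868205]
knob ((395.5, 216.50001525878906), (2.8284268379211426, 1.4142134189605713), 45.0) [ 0.58756444 -0.15536534]
```

View pics/cupcrop.png

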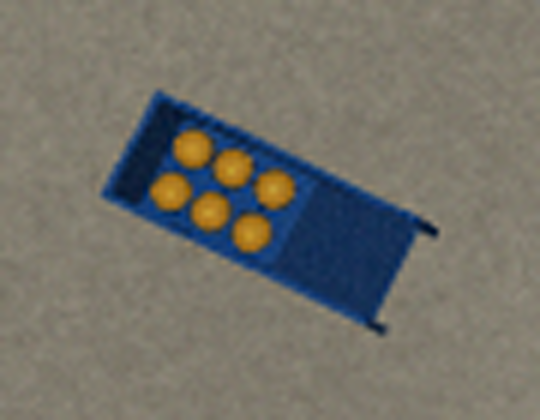

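View pics/carcrop.png

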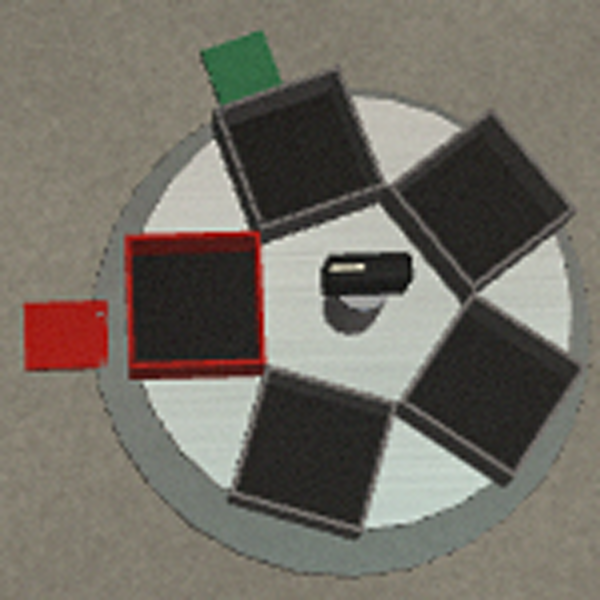

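The crop confirms it: among three open cups (blue at 210,270; turquoise at 202,205 and 165,327), only the blue one is the right colour and holds six balls, and its spout points to the lower right. The red pocket rim is centred near (349,220) and the bar knob's top near (392,212).

```bash
python3 - <<'E'
from h import *
L=[(191.2,250.5),(182,267.8),(234.7,271.3),(227,288.9)]
A,B,C,D=[onz("top",*p,.046) for p in L]
x=((C+D)-(A+B))/2;print("cup len",np.linalg.norm(x),"w",np.linalg.norm(A-B),np.linalg.norm(C-D))
y=np.degrees(np.arctan2(x[1],x[0]));u=x/np.linalg.norm(x);ctr=(A+B+C+D)/4;org=ctr-u*.007
print("yaw",y,"org",org,"proj check",proj("side",[*(org+.064*u),.046]),proj("side",[*(org-.05*u),.046]))
P=[(128,236),(262,233),(265,364),(130,367)]
print("pocket",np.mean([onz("top",300+a/4,145+b/4,.1) for a,b in P],0),[onz("top",300+a/4,145+b/4,.1).round(4) for a,b in P])
for p in [(322,258),(410,255),(410,283),(367,269)]: print("knob",onz("top",300+p[0]/4,145+p[1]/4,.168))
for p in [(351,333)]: print("post base",onz("top",300+p[0]/4,145+p[1]/4,.06))
E
python3 -m creep '[[[20,-20,-10,0,0,7],[20,-20,-10,0,0,7],[20,-20,-5,0,0,7],[20,-20,-5,0,0,7],[20,-20,-5,0,0,7]]]' -1 20
python3 - <<'E'
from cell import robot
s=robot.observe();print(s['qpos'],s['tool_pos'],s['tool_rot'])
E
```

```text
cup len 0.11434861403862162 w 0.044623010749206535 0.043525007517710344
yaw -114.81987558415265 org [0.49103278 0.26800046] proj check (np.float64(346.47460639560495), np.float64(362.82483912895304)) (np.float64(297.99712774877963), np.float64(405.46169171139866))
pocket [ 0.59425332 -0.05937787] [array([ 0.6307, -0.0211]), array([ 0.6326, -0.0964]), array([ 0.5578, -0.0975]), array([ 0.5559, -0.0225])]
knob [ 0.60263023 -0.12387082]
knob [ 0.60440776 -0.17048448]
knob [ 0.58923373 -0.17018312]
knob [ 0.59673912 -0.14759456]
post base [ 0.58339161 -0.14959376]
time: 0.52
tool_pos: [0.2412, 0.4046, 0.367]
tool_rot: [3.141, -0.003, -2.793]
contact_force: [-0.3, 0.0, 0.1]
opening: 0.0919
[ 0.86978531  0.28113615  1.72456554  0.00227142  1.13837708 -1.05073754] [0.24116553 0.40463425 0.36704063] [ 3.14104093 -0.00318193 -2.7928197 ]
```

```bash
python3 -m creep '[[[35,-20,0,0,0,7],[35,-20,0,0,0,7],[35,-20,0,0,0,7],[35,-20,0,0,0,7],[35,-20,0,0,0,7]]]' >/dev/null
python3 -m creep '[[[35,-18,-20,0,0,7],[30,-15,-20,0,0,4],[10,-5,-20,7,0,0],[0,0,0,0,0,0]]]'
python3 - <<'E'
from cell import robot
s=robot.observe();print(s['qpos'],s['tool_pos'],s['tool_rot'])
E
```

```text
time: 1.27
tool_pos: [0.481, 0.2679, 0.3046]
tool_rot: [3.089, 0.107, -2.039]
contact_force: [-1.7, -0.7, -0.8]
opening: 0.092
[ 0.34036472  0.47431481  1.61818076  0.13174823  1.0120972  -2.40317496] [0.48096696 0.26793631 0.30463635] [ 3.08901806  0.10664796 -2.03949887]
```

```bash
cat >> h.py <<'E'
from scipy.spatial.transform import Rotation as Ro
import json
def log():
    s=robot.observe();open("log.jsonl","a").write(json.dumps([list(s['qpos']),list(s['tool_pos']),list(s['tool_rot'])])+"\n");return s
def need(pos,R):
    s=log();R0=Ro.from_euler('xyz',s['tool_rot'])
    print("need mm",((np.array(pos)-s['tool_pos'])*1e3).round(1),"deg",np.degrees((R*R0.inv()).as_rotvec()).round(1),"q",s['qpos'].round(3),"t",s['time'])
E
cat > need1.py <<'E'
import sys;from h import *
x,y,z,yaw=map(float,sys.argv[1:5]);need([x,y,z],Ro.from_euler('xyz',[180,0,yaw],degrees=True))
E
python3 - <<'E'
import json
L=[[[1.15003118e+00,3.42636467e-01,1.52490479e+00,1.36413380e-05,1.27538264e+00,-1.45981059e-01],[.14237258,.50520667,.40412873],[-3.14027746,-2.06553953e-04,2.86680445]],
[[0.86978531,0.28113615,1.72456554,0.00227142,1.13837708,-1.05073754],[0.24116553,0.40463425,0.36704063],[3.14104093,-0.00318193,-2.7928197]]]
open("log.jsonl","w").write("".join(json.dumps(l)+"\n" for l in L))
E
python3 need1.py .491 .268 .187 245
```

```text
need mm [ 1.000e+01  1.000e-01 -1.176e+02] deg [-6.8 -0.   1.7] q [ 0.34   0.474  1.618  0.132  1.012 -2.403] t 1.2667
```

```bash
python3 -m creep '[[[10,0,-20,-6.8,0,1.7],[0,0,-25,0,0,0],[0,0,-25,0,0,0],[0,0,0,0,0,0]]]' >/dev/null
python3 need1.py .491 .268 .187 245
python3 - <<'E'
from h import *
cv2.imwrite("pics/s1.png",viewer.read_camera("side")[250:480,180:460].repeat(2,0).repeat(2,1))
E
```

```text
need mm [ -0.2   1.3 -47.1] deg [ 0.9 -0.   0.2] q [ 0.364  0.592  1.636 -0.018  0.92  -2.327] t 1.6
```

View pics/s1.png

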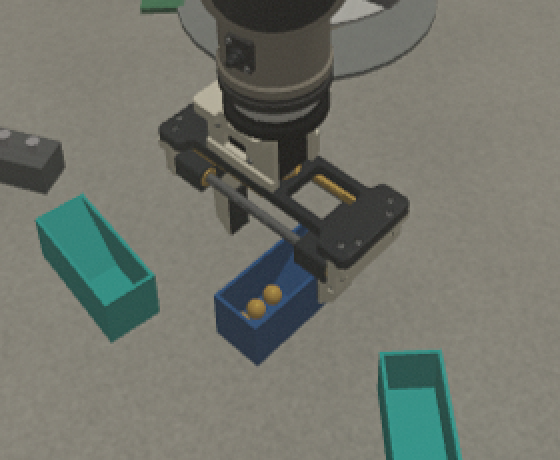

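The gripper straddles the cup's flat walls, at about (300,270) in the crop. Next I descend and grip.

```bash
python3 -m creep '[[[0,1,-20,0.9,0,0],[0,0,-18,0,0,0],[0,0,-9,0,0,0],[0,0,0,0,0,0]]]'; python3 need1.py .491 .268 .187 245
python3 -m creep '[[[0,0,0,0,0,0],[0,0,0,0,0,0],[0,0,0,0,0,0],[0,0,0,0,0,0],[0,0,0,0,0,0]]]' 1 30
python3 -m creep '[[[0,0,0,0,0,0],[0,0,0,0,0,0],[0,0,0,0,0,0]]]'; python3 need1.py .491 .268 .187 245
python3 -m creep '[[[0,0,15,0,0,0],[0,0,25,0,0,0],[0,0,30,0,0,0],[0,0,30,0,0,0],[0,0,0,0,0,0]]]'; python3 need1.py .491 .268 .287 245
python3 - <<'E'
from h import *
from scipy.optimize import least_squares
D=[json.loads(l) for l in open("log.jsonl")]
def fk(p,q):
    h,a1,a2,a3,d4,d6=p; z=Ro.from_euler
    R=z('z',q[0]); t=np.array([0,0,h])+R.apply([a1,0,0])
    R=R*z('y',q[1]); t=t+R.apply([0,0,a2])
    R=R*z('y',q[2]); t=t+R.apply([a3,0,d4])   # forearm along z
    R=R*z('z',-q[3])*z('y',q[4]); t=t+R.apply([0,0,d6])
    R=R*z('z',q[5]);return t,R
def res(p): return np.concatenate([fk(p,d[0])[0]-d[1] for d in D])
s=least_squares(res,[.3,0,.35,0,.35,.1]);print(s.x.round(4),abs(s.fun).max())
for d in D: print((fk(s.x,d[0])[1].inv()*Ro.from_euler('xyz',d[2])).as_rotvec().round(3),end=' ')
E
```

```text
time: 1.98
tool_pos: [0.4922, 0.271, 0.196]
tool_rot: [-3.132, 0.006, -2.008]
contact_force: [-0.9, 0.3, 0.4]
opening: 0.0913
need mm [-1.2 -3.  -9. ] deg [-0.1  0.6  0. ] q [ 0.368  0.649  1.661 -0.003  0.82  -2.335] t 1.9833
time: 2.4
tool_pos: [0.4932, 0.2724, 0.2023]
tool_rot: [-3.126, 0.011, -2.007]
contact_force: [0.5, -0.5, 0.8]
opening: 0.063
time: 2.65
tool_pos: [0.4932, 0.2724, 0.2032]
tool_rot: [-3.125, 0.012, -2.007]
contact_force: [0.6, 1.0, -2.0]
opening: 0.0461
need mm [ -2.2  -4.4 -16.2] deg [-0.2  1.1 -0. ] q [ 0.37   0.639  1.655 -0.005  0.828 -2.333] t 2.65
time: 3.07
tool_pos: [0.4914, 0.2713, 0.3025]
tool_rot: [-3.133, 0.003, -2.007]
contact_force: [2.0, 1.0, -1.8]
opening: 0.0456
need mm [ -0.4  -3.3 -15.5] deg [0.1 0.5 0. ] q [ 0.369  0.505  1.568 -0.004  1.061 -2.334] t 3.0667
[-0.53    0.0025  0.5309  0.0502  0.3736 -0.592 ] 0.07423102708180182
[-0.     0.     1.571] [-4.000e-03 -1.000e-03  1.573e+00] [ 0.012 -0.253  1.703] [1.000e-03 3.200e-02 1.549e+00] [0.    0.005 1.566] [0.    0.008 1.564] [0.    0.009 1.566]
```

```bash
cat > kin.py <<'E'
from h import *
from scipy.optimize import least_squares
lo=np.array([-2.53,-.77,.04,-1,.28,-3.11]);hi=np.array([2.53,2.02,2.7,4.14,2.66,3.11])
z=Ro.from_euler
def fk(p,q):
    h,a1,a2,a3,d4,d6=p
    R=z('z',q[0]); t=np.array([0,0,h])+R.apply([a1,0,0])
    R=R*z('y',q[1]); t=t+R.apply([0,0,a2])
    R=R*z('y',q[2]); t=t+R.apply([a3,0,d4])
    R=R*z('z',q[3]*SG)*z('y',q[4]); t=t+R.apply([0,0,d6])
    return t,R*z('z',q[5])*z('z',np.pi/2)
SG=1
D=[json.loads(l) for l in open("log.jsonl")]
F=least_squares(lambda p:np.concatenate([np.r_[fk(p,d[0])[0]-d[1]] for d in D]),[.3,0,.35,0,.35,.1],bounds=([.1,-.1,.2,-.1,.2,.05],[.5,.1,.6,.1,.6,.3]))
def ik(t,R,q0):
    def f(q):
        a,B=fk(F.x,q);return np.r_[(a-t)*5,(B*R.inv()).as_rotvec()]
    s=least_squares(f,np.clip(q0,lo+.01,hi-.01),bounds=(lo,hi));return s.x,np.linalg.norm(s.fun)
def pour(phi,th,sp,g=(-.0045,.044)):
    C=z('z',phi,degrees=True)*z('y',th,degrees=True)
    T=np.array(sp)-C.apply([.064,0,.046])+C.apply([g[0],0,g[1]+.159])
    return T,C*z('x',180,degrees=True)
E
python3 - <<'E'
from kin import *
print(F.x.round(4),abs(F.fun).max(),[np.abs((fk(F.x,d[0])[1].inv()*Ro.from_euler('xyz',d[2])).as_rotvec()).max().round(3) for d in D])
pk=np.array([.594,-.0594])
for phi in range(-180,180,20):
    u=np.array([np.cos(np.radians(phi)),np.sin(np.radians(phi))]);o=[]
    q=robot.observe()['qpos']
    q[0]=-.1;q[5]=np.clip((q[0]+np.pi/2-np.radians(phi)+np.pi)%(2*np.pi)-np.pi,-3,3)
    for th in(0,25,45,60,72):
        sp=[*(pk-u*.012),.19 if th<25 else .125]
        t,R=pour(phi,th,sp);q,e=ik(t,R,q);o.append(round(e,3))
    print(phi,o,t.round(3),q.round(2))
E
```

```text
[ 3.874e-01 -5.000e-04  5.008e-01  4.570e-02  3.809e-01  3.000e-01] 0.07458675883147992 [np.float64(0.0), np.float64(0.0), np.float64(0.0), np.float64(0.0), np.float64(0.0), np.float64(0.0), np.float64(0.0)]
-180 [np.float64(0.0), np.float64(0.0), np.float64(0.185), np.float64(0.458), np.float64(0.703)] [ 0.478 -0.059  0.239] [-0.3   0.3   2.21  1.36  0.28 -3.11]
-160 [np.float64(0.0), np.float64(0.0), np.float64(0.18), np.float64(0.479), np.float64(0.724)] [ 0.485 -0.099  0.239] [-0.42  0.36  2.1   1.09  0.47 -3.11]
-140 [np.float64(0.0), np.float64(0.0), np.float64(0.267), np.float64(0.547), np.float64(0.77)] [ 0.505 -0.134  0.239] [-0.57  0.54  1.82  0.87  0.89 -3.11]
-120 [np.float64(0.0), np.float64(0.058), np.float64(0.389), np.float64(0.628), np.float64(0.8)] [ 0.536 -0.16   0.239] [-0.64  0.81  1.4   0.79  1.39 -3.11]
-100 [np.float64(0.0), np.float64(0.26), np.float64(0.539), np.float64(0.694), np.float64(0.64)] [ 0.574 -0.174  0.239] [-0.62  1.63  0.04  1.29  2.39 -3.11]
-80 [np.float64(0.0), np.float64(0.0), np.float64(0.0), np.float64(0.0), np.float64(0.0)] [ 0.614 -0.174
[... 1174 characters left out ...]
at64(0.0), np.float64(0.0)] [0.614 0.055 0.239] [ 0.47  1.16  1.02 -0.92  1.86  0.82]
100 [np.float64(0.0), np.float64(0.0), np.float64(0.0), np.float64(0.0), np.float64(0.084)] [0.574 0.055 0.239] [ 0.56  0.99  1.42 -1.    1.58  0.91]
120 [np.float64(0.0), np.float64(0.0), np.float64(0.041), np.float64(0.222), np.float64(0.333)] [0.536 0.041 0.239] [ 0.59  0.85  1.66 -1.    1.37  0.85]
140 [np.float64(0.0), np.float64(0.0), np.float64(0.162), np.float64(0.422), np.float64(0.598)] [0.505 0.015 0.239] [ 0.55  0.66  1.86 -1.    1.12  0.62]
160 [np.float64(0.0), np.float64(0.0), np.float64(0.185), np.float64(0.486), np.float64(0.734)] [ 0.485 -0.02   0.239] [ 0.1   0.3   2.17 -1.    0.28 -0.2 ]
```

```bash
python3 - <<'E'
s=open("kin.py").read()
s=s.replace("h,a1,a2,a3,d4,d6=p","h,a1,a2,a3,d4,d6,b=p").replace("R.apply([a1,0,0])","R.apply([a1,b,0])")
i=s.index("F=least");j=s.index("def ik")
s=s[:i]+"F=least_squares(lambda p:np.concatenate([[*(fk(p,d[0])[0]-d[1]),*(.003*(p[1:4:2]))] for d in D]),[.3,0,.35,0,.35,.1,.08])\n"+s[j:]
open("kin.py","w").write(s)
E
cat > plan.py <<'E'
from kin import *
print(F.x.round(4),abs(F.fun).max())
pk=np.array([.594,-.0594])
for phi in range(-180,180,15):
    u=np.array([np.cos(np.radians(phi)),np.sin(np.radians(phi))]);o=[]
    q=robot.observe()['qpos']
    q[0]=-.1;q[5]=np.clip((q[0]+np.pi/2-np.radians(phi)+np.pi)%(2*np.pi)-np.pi,-3,3);r=[]
    for th in(0,25,45,60,72):
        sp=[*(pk-u*.012),.19 if th<25 else .125]
        t,R=pour(phi,th,sp);q,e=ik(t,R,q);o.append(round(float(e),3));r.append(q[3:].round(1).tolist())
    print(phi,o,t.round(3),q.round(2),r[0])
E
python3 plan.py
```

```text
[0.2229 0.     0.5061 0.0464 0.3796 0.1401 0.0764] 0.0001391545576214297
-180 [0.0, 0.0, 0.057, 0.334, 0.587] [ 0.478 -0.059  0.239] [-0.35  0.35  2.04  1.38  0.28 -3.11] [0.0, 1.3, -1.8]
-165 [0.0, 0.0, 0.07, 0.371, 0.618] [ 0.482 -0.089  0.239] [-0.44  0.39  1.98  1.21  0.49 -3.11] [0.0, 1.3, -2.0]
-150 [0.0, 0.0, 0.146, 0.43, 0.66] [ 0.493 -0.117  0.239] [-0.52  0.45  1.88  1.08  0.77 -3.11] [0.0, 1.3, -2.2]
-135 [0.0, 0.0, 0.245, 0.501, 0.702] [ 0.512 -0.142  0.239] [-0.57  0.54  1.73  0.99  1.05 -3.11] [0.0, 1.3, -2.5]
-120 [0.0, 0.061, 0.362, 0.578, 0.737] [ 0.536 -0.16   0.239] [-0.59  0.66  1.55  0.96  1.34 -3.11] [0.0, 1.3, -2.7]
-105 [0.0, 0.237, 0.494, 0.656, 0.759] [ 0.564 -0.172  0.239] [-0.58  0.79  1.33  0.98  1.66 -3.11] [0.0, 1.2, -3.0]
-90 [0.0, 0.0, 0.0, 0.0, 0.0] [ 0.594 -0.176  0.239] [-0.59  0.88  1.34  0.95  1.81  2.32] [0.0, 1.2, 3.0]
-75 [0.0, 0.0, 0.0, 0.0, 0.0] [ 0.624 -0.172  0.239] [-0.53  0.96  1.14  0.83  2.02  2.31] [0.0, 1.2, 2.8]
-60 [0.0, 0.0, 0.0, 0.0, 0.0] [ 0.652 -0.16   0.239] [-0.47  1.04  0.94  0.71  2.22  2.25] [-0.0, 1.2, 2.5]
-45 [0.0, 0.0,
[... 906 characters left out ...]
 -1.    1.71  0.71] [0.0, 1.2, -0.1]
90 [0.0, 0.0, 0.0, 0.075, 0.219] [0.594 0.057 0.239] [ 0.18  0.8   1.43 -1.    1.52  0.67] [0.0, 1.2, -0.4]
105 [0.0, 0.0, 0.0, 0.205, 0.372] [0.564 0.053 0.239] [ 0.18  0.71  1.57 -1.    1.31  0.57] [0.0, 1.3, -0.6]
120 [0.0, 0.0, 0.05, 0.315, 0.517] [0.536 0.041 0.239] [ 0.15  0.61  1.7  -1.    1.05  0.39] [0.0, 1.3, -0.8]
135 [0.0, 0.0, 0.084, 0.38, 0.618] [0.512 0.023 0.239] [ 0.05  0.48  1.84 -1.    0.68  0.09] [0.0, 1.3, -1.1]
150 [0.0, 0.0, 0.072, 0.377, 0.63] [ 0.493 -0.001  0.239] [-0.09  0.39  1.96 -1.    0.28 -0.26] [0.0, 1.3, -1.3]
165 [0.0, 0.0, 0.182, 0.427, 0.668] [ 0.482 -0.029  0.239] [-0.12  0.36  1.98 -1.    0.28 -0.43] [0.0, 1.3, -1.5]
```

```bash
cat > wp.py <<'E'
import sys
from kin import *
# wp.py phi th back z
phi,th,back,zz=map(float,sys.argv[1:5])
u=np.array([np.cos(np.radians(phi)),np.sin(np.radians(phi))])
t,R=pour(phi,th,[*(np.array([.594,-.0594])-u*back/1000),zz/1000]);print(t.round(4));need(t,R)
E
python3 wp.py 45 0 18 200
python3 wp.py 45 35 18 130; python3 wp.py 45 72 18 117
```

```text
[ 0.5328 -0.1206  0.357 ]
need mm [  41.4 -391.9   54.5] deg [ -0.7   0.2 160. ] q [ 0.369  0.505  1.568 -0.004  1.061 -2.334] t 3.0667
[ 0.6053 -0.0481  0.2979]
need mm [ 113.9 -319.5   -4.6] deg [ 27.5  40.4 153.5] q [ 0.369  0.505  1.568 -0.004  1.061 -2.334] t 3.0667
[0.6719 0.0185 0.2307]
need mm [ 180.5 -252.8  -71.8] deg [ 55.3  79.9 132.2] q [ 0.369  0.505  1.568 -0.004  1.061 -2.334] t 3.0667
```

```bash
python3 -m creep '[[[0,-5,14,0,0,-4],[1,-10,14,0,0,-6.5],[1,-13,14,0,0,-7],[1,-13,12,0,0,-7],[1,-13,6,0,0,-7]]]' >/dev/null
python3 -m creep '[[[1,-13,0,0,0,-7],[1,-13,0,0,0,-7],[1,-13,0,0,0,-7],[2,-13,0,0,0,-7],[2,-13,0,0,0,-7]]]' >/dev/null
python3 wp.py 45 0 18 200
python3 -m creep '[[[2,-13,0,0,0,-7],[2,-13,0,0,0,-7],[2,-13,0,0,0,-7],[2,-13,0,0,0,-7],[2,-13,0,0,0,-7]]]' >/dev/null
python3 -m creep '[[[2,-13,0,0,0,-7],[2,-13,0,0,0,-7],[2,-13,0,0,0,-7],[2,-13,0,0,0,-7],[2,-13,0,0,0,-7]]]'
python3 wp.py 45 0 18 200
```

```text
[ 0.5328 -0.1206  0.357 ]
need mm [ 3.300e+01 -2.691e+02 -1.000e-01] deg [  -0.4   -0.5 -131.9] q [ 0.143  0.381  1.604 -0.003  1.164 -1.373] t 3.9
time: 4.73
tool_pos: [0.5178, 0.0112, 0.345]
tool_rot: [-3.124, -0.021, 1.838]
contact_force: [-0.5, 0.4, -1.8]
opening: 0.0458
[ 0.5328 -0.1206  0.357 ]
need mm [  15.  -131.7   12. ] deg [ -1.5  -0.7 -60.3] q [-0.13   0.392  1.626  0.014  1.149 -0.403] t 4.7333
```

```bash
python3 -m creep '[[[2,-12,5,0,0,-7],[2,-15,5,0,0,-7],[2,-15,4,0,0,-7],[2,-15,3,0,0,-7],[1,-15,2,0,0,-7]]]' >/dev/null
python3 -m creep '[[[1,-15,1,0,0,-7],[1,-15,0,0,0,-7],[1,-13,0,0,0,-6],[1,-10,0,0,0,-4],[0,0,0,0,0,0]]]' >/dev/null
python3 wp.py 45 0 18 200;python3 wp.py 45 20 18 160
python3 - <<'E'
from h import *
crop(viewer.read_camera("side"),200,120,240,180,3,"pics/s2.png")
E
```

```text
[ 0.5328 -0.1206  0.357 ]
need mm [3.8 2.2 3.8] deg [-2.2 -0.7  0.9] q [-0.377  0.426  1.545  0.034  1.196  0.41 ] t 5.5667
[ 0.5737 -0.0797  0.331 ]
need mm [ 44.7  43.  -22.2] deg [-16.3  13.6   1.2] q [-0.377  0.426  1.545  0.034  1.196  0.41 ] t 5.5667
```

View pics/s2.png

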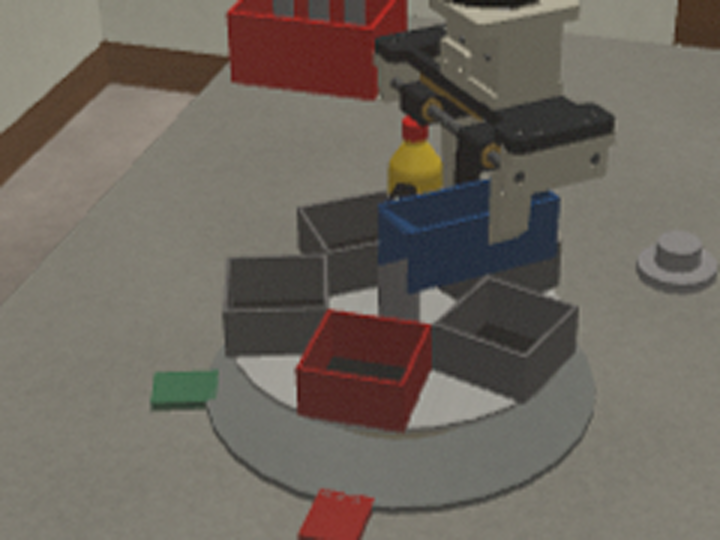

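```bash
python3 -c "
from h import *;print(proj('side',[.577,-.0744,.196]))"
python3 -m creep '[[[11,11,-4,-4,3.5,0],[11,11,-5,-4,3.5,0],[11,11,-6,-4,3.5,0],[10,10,-6,-4,3,1]]]' >/dev/null
python3 wp.py 45 35 18 130
python3 -m creep '[[[9,9,-7,-3,3,0],[9,9,-7,-3,3,0],[9,9,-7,-3,3,0],[0,0,0,0,0,0]]]' >/dev/null
python3 wp.py 45 35 18 130
```

```text
(np.float64(331.5474528517156), np.float64(192.4343575932988))
[ 0.6053 -0.0481  0.2979]
need mm [ 34.5  30.4 -33.2] deg [-10.4  10.2  -0.1] q [-0.199  0.562  1.403 -0.3    1.389  0.671] t 5.95
[ 0.6053 -0.0481  0.2979]
need mm [ 5.6 -4.8 -6.9] deg [-1.1  0.2 -1.1] q [-0.098  0.686  1.293 -0.449  1.567  0.761] t 6.2833
```

```bash
python3 wp.py 45 47 18 120
python3 -m creep '[[[8,3,-7,-3,3,-1],[8,4,-7,-3,3,0],[8,5,-7,-3,2.5,0],[0,0,0,0,0,0]]]' >/dev/null
python3 wp.py 45 47 18 120;python3 wp.py 45 55 18 118
```

```text
[ 0.6294 -0.024   0.2772]
need mm [ 29.8  19.4 -27.7] deg [-9.7  8.6 -1. ] q [-0.098  0.686  1.293 -0.449  1.567  0.761] t 6.2833
[ 0.6294 -0.024   0.2772]
need mm [ 6.   4.5 -4.8] deg [-1.  -0.2 -0.4] q [-0.048  0.803  1.184 -0.572  1.741  0.798] t 6.6167
[ 0.6444 -0.009   0.2642]
need mm [ 21.   19.5 -17.8] deg [-6.7  5.5 -0.4] q [-0.048  0.803  1.184 -0.572  1.741  0.798] t 6.6167
```

```bash
python3 -m creep '[[[7,7,-6,-2,1.5,0],[7,6,-6,-2,1.5,0],[6,6,-6,-2,2,0],[0,0,0,-1,0.5,0],[0,0,0,0,0,0]]]' >/dev/null
python3 wp.py 45 55 18 117;python3 wp.py 45 64 18 116
```

```text
[ 0.6444 -0.009   0.2632]
need mm [ 2.3  1.1 -2. ] deg [-0.6  0.2 -0.7] q [-0.007  0.889  1.097 -0.656  1.859  0.81 ] t 7.0333
[0.6598 0.0064 0.2464]
need mm [ 17.7  16.5 -18.8] deg [-7.   6.5 -0.7] q [-0.007  0.889  1.097 -0.656  1.859  0.81 ] t 7.0333
```

```bash
python3 -m creep '[[[4,4,-4,-1.5,1.5,0],[4,4,-4,-1.5,1.5,0],[4,4,-4,-1.5,1.5,0],[4,3,-4,-1.5,1.5,0],[0,0,0,0,0,0]]]' >/dev/null
python3 -m creep '[[[0,0,0,0,0,0],[0,0,0,0,0,0],[0,0,0,0,0,0]]]'
python3 wp.py 45 64 18 116;python3 wp.py 45 72 18 116
python3 - <<'E'
from h import *
a=viewer.read_camera("side")[150:280,240:440];b=viewer.read_camera("top")[150:280,270:470]
cv2.imwrite("pics/p3.png",cv2.resize(np.hstack([a,b]),None,fx=2,fy=2,interpolation=cv2.INTER_CUBIC))
E
```

```text
time: 7.7
tool_pos: [0.6557, -0.0001, 0.2577]
tool_rot: [-3.127, 1.078, 0.809]
contact_force: [0.3, 0.0, -1.6]
opening: 0.0456
[0.6598 0.0064 0.2464]
need mm [  4.1   6.5 -11.3] deg [-1.9  1.3 -0.6] q [ 0.015  0.954  1.021 -0.736  1.973  0.786] t 7.7
[0.6719 0.0185 0.2297]
need mm [ 16.2  18.6 -28. ] deg [-7.6  6.9 -0.6] q [ 0.015  0.954  1.021 -0.736  1.973  0.786] t 7.7
```

View pics/p3.png

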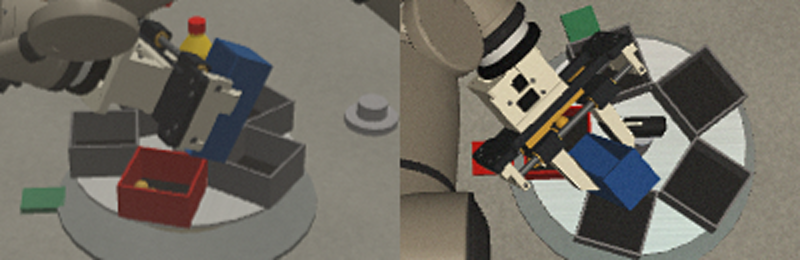

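The spout is over the red pocket (about 190,160 in the left half) and balls are landing in it. I'll tilt further to empty the cup.

```bash
python3 -m creep '[[[5,5,-7,-2,2,0],[5,5,-7,-2,2,0],[4,4,-6,-2,2,0],[3,4,-5,-2,2,0],[0,0,0,0,0,0]]]' >/dev/null
python3 -m creep '[[[0,0,0,0,0,0],[0,0,0,0,0,0],[0,0,0,0,0,0]]]'
python3 wp.py 45 75 18 118
python3 -m creep '[[[2,2,-2,-1.5,1.5,0],[2,2,-2,-1.5,1.5,0],[0,0,0,0,0,0],[0,0,0,0,0,0],[0,0,0,0,0,0]]]'
python3 wp.py 45 0 40 190;python3 wp.py 45 35 18 140
```

```text
time: 8.47
tool_pos: [0.6729, 0.0167, 0.2358]
tool_rot: [-3.122, 1.273, 0.812]
contact_force: [-0.5, -0.4, -1.7]
opening: 0.046
[0.676  0.0226 0.2248]
need mm [  3.1   5.9 -11. ] deg [-1.7  1.2 -0.4] q [ 0.046  1.06   0.92  -0.869  2.127  0.743] t 8.4667
time: 8.88
tool_pos: [0.6767, 0.0191, 0.2357]
tool_rot: [-3.129, 1.34, 0.803]
contact_force: [0.0, 0.4, -1.8]
opening: 0.0456
[ 0.5173 -0.1361  0.347 ]
need mm [-159.4 -155.2  111.3] deg [ 54.4 -54.2  -0.4] q [ 0.051  1.083  0.894 -0.926  2.178  0.714] t 8.8833
[ 0.6053 -0.0481  0.3079]
need mm [-71.4 -67.2  72.2] deg [ 29.5 -29.6  -0.4] q [ 0.051  1.083  0.894 -0.926  2.178  0.714] t 8.8833
```

```bash
python3 -m creep '[[[-10,-10,14,4,-4,0],[-14,-14,14,5,-5,0],[-14,-14,13,5,-5,0],[-14,-14,12,5,-5,0],[-16,-15,12,5,-5,0]]]' >/dev/null
python3 -m creep '[[[-16,-15,12,5,-5,0],[-17,-16,12,5,-5,0],[-18,-17,12,5,-5,0],[-18,-17,10,5,-5,0],[-18,-17,10,5,-5,0]]]' >/dev/null
python3 wp.py 45 0 40 190
python3 - <<'E'
from h import *
a=viewer.read_camera("side")[150:280,240:440];b=viewer.read_camera("top")[150:280,270:470]
cv2.imwrite("pics/p4.png",cv2.resize(np.hstack([a,b]),None,fx=2,fy=2,interpolation=cv2.INTER_CUBIC))
E
```

```text
[ 0.5173 -0.1361  0.347 ]
need mm [  3.3  -6.2 -11.2] deg [ 5.4 -4.  -0.2] q [-0.362  0.405  1.566 -0.121  1.204  0.465] t 9.7167
```

View pics/p4.png

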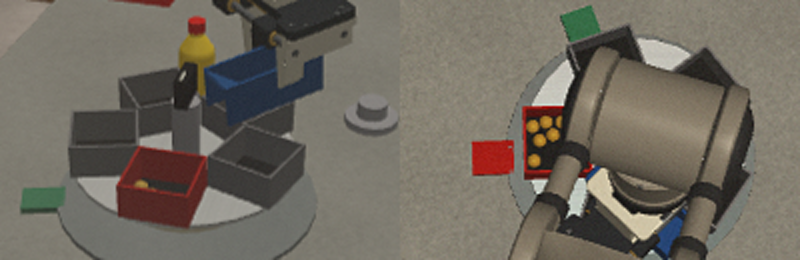

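All six balls are visible in the red pocket: (532,125), (546,122), (559,122), (540,133), (553,134) and (534,160) in the right half. The carousel has not moved, so I'll set the cup down on the open bench at about (0.42, 0.12).

```bash
python3 -m creep '[[[-10,15,0,5,-4,0],[-15,30,0,0,0,0],[-15,35,0,0,0,0],[-15,35,-5,0,0,0],[-15,35,-10,0,0,0]]]' >/dev/null
python3 -m creep '[[[-15,35,-20,0,0,0],[-10,35,-25,0,0,0],[0,25,-25,0,0,0],[0,5,-15,0,0,0],[0,0,0,0,0,0]]]'
python3 need1.py .42 .12 .204 45
```

```text
time: 10.65
tool_pos: [0.4128, 0.124, 0.2612]
tool_rot: [3.126, 0.018, 0.776]
contact_force: [-0.2, -0.5, -1.7]
opening: 0.0459
need mm [  7.2  -4.  -57.2] deg [ 1.3 -0.1  0.5] q [ 0.121  0.366  1.961 -0.031  0.819  0.938] t 10.65
```

```bash
python3 -m creep '[[[0,0,-20,1.3,0,0],[0,0,-20,0,0,0],[0,0,-14,0,0,0],[0,0,0,0,0,0]]]'
python3 need1.py .42 .12 .203 45
python3 -m creep '[[[0,0,-6,0,0,0],[0,0,-2,0,0,0],[0,0,0,0,0,0]]]'
python3 need1.py .42 .12 .203 45
```

```text
time: 10.98
tool_pos: [0.4142, 0.1264, 0.2067]
tool_rot: [3.141, 0.004, 0.782]
contact_force: [0.2, 0.2, -0.8]
opening: 0.0462
need mm [ 5.8 -6.4 -3.7] deg [ 0.2 -0.1  0.2] q [ 0.12   0.47   2.007 -0.006  0.668  0.913] t 10.9833
time: 11.23
tool_pos: [0.4159, 0.1265, 0.2022]
tool_rot: [3.139, 0.004, 0.782]
contact_force: [0.4, -0.7, -0.5]
opening: 0.0458
need mm [ 4.1 -6.5  0.8] deg [ 0.3 -0.   0.2] q [ 0.12   0.481  2.006 -0.008  0.656  0.915] t 11.2333
```

```bash
python3 -m creep '[[[0,0,-2,0,0,0],[0,0,-1,0,0,0]]]'
python3 -m creep '[[[0,0,-2,0,0,0],[0,0,0,0,0,0]]]'
```

```text
time: 11.4
tool_pos: [0.4168, 0.1264, 0.2012]
tool_rot: [3.137, 0.002, 0.782]
contact_force: [-3.8, 0.0, 5.9]
opening: 0.0458
time: 11.57
tool_pos: [0.4171, 0.1264, 0.202]
tool_rot: [3.136, 0.002, 0.782]
contact_force: [0.0, 0.7, -1.5]
opening: 0.0458
```

Contact with the bench showed as +5.9 N. Now I release and retreat.

```bash
python3 -m creep '[[[0,0,-1,0,0,0],[0,0,0,0,0,0],[0,0,0,0,0,0],[0,0,0,0,0,0],[0,0,0,0,0,0]]]' -1
python3 -m creep '[[[0,0,0,0,0,0],[0,0,10,0,0,0],[0,0,25,0,0,0],[0,0,35,0,0,0],[0,0,35,0,0,0]]]'
python3 -m creep '[[[0,0,35,0,0,0],[0,0,35,0,0,0],[0,-25,20,0,0,0],[10,-35,0,0,0,0],[10,-35,0,0,0,0]]]'
python3 - <<'E'
from h import *
a=viewer.read_camera("side")[150:440,240:500];b=viewer.read_camera("top")[110:400,210:470]
cv2.imwrite("pics/p5.png",cv2.resize(np.hstack([a,b]),None,fx=1.5,fy=1.5,interpolation=cv2.INTER_CUBIC))
E
```

```text
time: 11.98
tool_pos: [0.4186, 0.1261, 0.2024]
tool_rot: [3.132, -0.002, 0.781]
contact_force: [0.7, -0.6, 0.4]
opening: 0.0746
time: 12.4
tool_pos: [0.4161, 0.1255, 0.3039]
tool_rot: [-3.14, 0.013, 0.781]
contact_force: [1.0, 0.2, 0.7]
opening: 0.0915
time: 12.82
tool_pos: [0.4346, 0.0326, 0.4059]
tool_rot: [3.136, 0.003, 0.79]
contact_force: [0.8, 0.4, -1.0]
opening: 0.0917
```

View pics/p5.png

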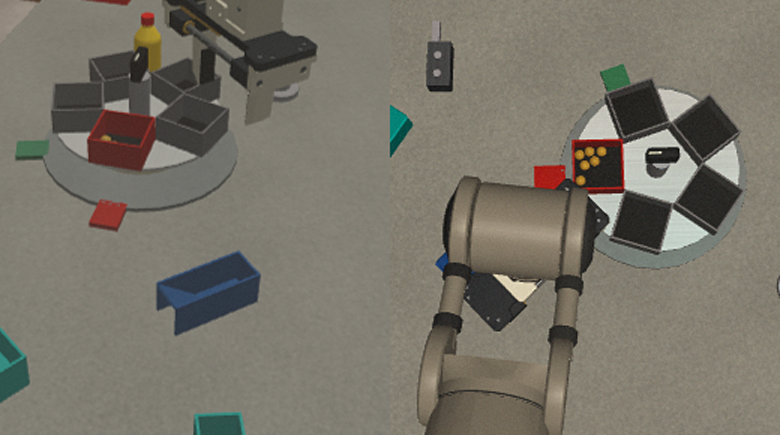

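The cup stands upright and empty at about (210,290) in the left half, and the six balls are in the pocket. Next is the knob.

```bash
python3 -m creep '[[[23,-26,0,0,0,6.5],[25,-28,0,0,0,7],[25,-28,0,0,0,7],[25,-28,0,0,0,7],[25,-28,0,0,0,7]]]' >/dev/null
python3 -m creep '[[[20,-23,0,0,0,7],[8,-10,-5,0,0,4],[0,0,0,0,0,0]]]' >/dev/null
python3 need1.py .597 -.1497 .314 91.5
python3 - <<'E'
from h import *
cam=viewer.read_camera("side");crop(cam,240,130,200,150,3,"pics/p6.png")
print(proj("side",[.597,-.1497,.168]))
E
```

```text
need mm [  6.1  -2.1 -81.8] deg [ 0.2 -0.1 -0.1] q [-0.37   0.505  1.292 -0.003  1.346 -0.396] t 13.5833
(np.float64(333.0556876767404), np.float64(185.4892208552785))
```

View pics/p6.png

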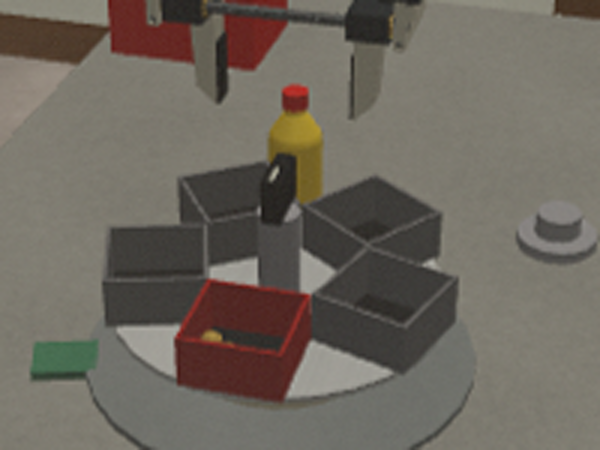

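The knob's top centre at crop (282,168), full image (334,186), agrees with the projected estimate (333,185). Descending.

```bash
python3 -m creep '[[[6,-2,-20,0,0,0],[2,0,-20,0,0,0],[0,0,-20,0,0,0],[0,0,-18,0,0,0],[0,0,-6,0,0,0]]]'
python3 need1.py .597 -.1497 .312 91.5
```

```text
time: 14.05
tool_pos: [0.5963, -0.142, 0.3122]
tool_rot: [3.141, 0.001, 1.585]
contact_force: [-0.4, 0.1, -0.4]
opening: 0.0921
need mm [ 0.7 -7.7 -0.2] deg [0.1 0.  0.7] q [-3.590e-01  5.820e-01  1.397e+00 -1.000e-03  1.162e+00 -3.720e-01] t 14.05
```

```bash
python3 -m creep '[[[1,-8,-1,0,0,0.7],[0,0,0,0,0,0]]]'
python3 need1.py .597 -.1497 .312 91.5
python3 -m creep '[[[0,0,0,0,0,0],[0,0,0,0,0,0],[0,0,0,0,0,0],[0,0,0,0,0,0],[0,0,0,0,0,0]]]' 1 30
python3 -m creep '[[[0,0,0,0,0,0],[0,0,0,0,0,0],[0,0,0,0,0,0],[0,0,0,0,0,0],[0,0,0,0,0,0]]]'
python3 -m creep '[[[0,0,0,0,0,0],[0,0,0,0,0,0],[0,0,0,0,0,0]]]'
python3 need1.py .597 -.1497 .312 91.5
```

```text
time: 14.22
tool_pos: [0.5964, -0.1479, 0.3106]
tool_rot: [-3.138, -0.0, 1.598]
contact_force: [0.5, 0.4, -0.6]
opening: 0.0914
need mm [ 0.6 -1.8  1.4] deg [-0.  -0.2 -0.1] q [-3.680e-01  5.870e-01  1.393e+00 -1.000e-03  1.165e+00 -3.940e-01] t 14.2167
time: 14.63
tool_pos: [0.5969, -0.1477, 0.3156]
tool_rot: [3.138, 0.002, 1.596]
contact_force: [-0.3, 0.1, 0.3]
opening: 0.0634
time: 15.05
tool_pos: [0.597, -0.1478, 0.3165]
tool_rot: [3.137, 0.003, 1.596]
contact_force: [-0.1, -0.1, -0.2]
opening: 0.0296
time: 15.3
tool_pos: [0.5969, -0.1478, 0.3164]
tool_rot: [3.137, 0.002, 1.596]
contact_force: [-0.9, 0.0, 1.2]
opening: 0.016
need mm [ 0.1 -1.9 -4.4] deg [0.1 0.2 0.1] q [-3.670e-01  5.800e-01  1.388e+00 -1.000e-03  1.169e+00 -3.920e-01] t 15.3
```

```bash
python3 -m creep '[[[0,0,0,0,0,-4],[0,0,0,0,0,-4],[0,0,0,0,0,-4],[0,0,0,0,0,-4],[0,0,0,0,0,0]]]' - 40
python3 -c "
from h import *;print(robot.observe()['torque'])"
python3 -m creep '[[[0,0,0,0,0,-4],[0,0,0,0,0,-4],[0,0,0,0,0,-3],[0,0,0,0,0,0]]]'
python3 need1.py .597 -.1497 .314 67.4
```

```text
time: 15.72
tool_pos: [0.597, -0.1477, 0.3164]
tool_rot: [3.138, 0.002, 1.305]
contact_force: [-0.4, 0.3, -0.4]
opening: 0.0157
[-0.04386949  0.35422839  0.18662389]
time: 16.05
tool_pos: [0.5971, -0.1476, 0.3164]
tool_rot: [3.138, 0.002, 1.114]
contact_force: [0.9, 0.2, 0.5]
opening: 0.0158
need mm [-0.1 -2.1 -2.4] deg [0.2 0.1 3.6] q [-0.366  0.581  1.387 -0.003  1.171  0.092] t 16.05
```

First click passed: 27.6° turned.

```bash
python3 -m creep '[[[0,0,0,0,0,-4],[0,0,0,0,0,-4],[0,0,0,0,0,-4],[0,0,0,0,0,-4],[0,0,0,0,0,0]]]'
python3 -m creep '[[[0,0,0,0,0,-3],[0,0,0,0,0,-3],[0,0,0,0,0,0]]]'
python3 need1.py .597 -.1497 .314 19.4
```

```text
time: 16.47
tool_pos: [0.5972, -0.1476, 0.3164]
tool_rot: [3.138, 0.002, 0.84]
contact_force: [0.4, -0.2, 0.4]
opening: 0.0159
time: 16.72
tool_pos: [0.5972, -0.1475, 0.3164]
tool_rot: [3.138, 0.002, 0.745]
contact_force: [-0.2, 0.1, 0.6]
opening: 0.0155
need mm [-0.2 -2.2 -2.4] deg [  0.2   0.  -23.3] q [-0.366  0.581  1.386 -0.003  1.172  0.461] t 16.7167
```

Run:
```python
from h import *
t=viewer.read_camera("side").astype(int);cv2.imwrite("pics/p7.png",cv2.resize(t[120:280,220:440].astype(np.uint8),None,fx=3,fy=3))
```

```text
(no output)
```

View pics/p7.png

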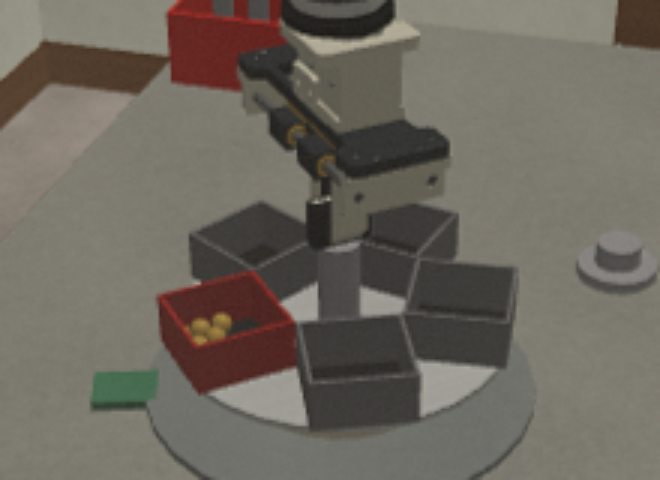

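The carousel is turning with the gripper: the red pocket is at (225,330), still holding the balls, with one click left to the green tab.

```bash
python3 -m creep '[[[0,0,0,0,0,-4],[0,0,0,0,0,-4],[0,0,0,0,0,-4],[0,0,0,0,0,-4],[0,0,0,0,0,0]]]'
python3 need1.py .597 -.1497 .314 19.4
```

```text
time: 17.18
tool_pos: [0.5973, -0.1475, 0.3164]
tool_rot: [3.138, 0.002, 0.479]
contact_force: [-0.1, -0.9, 0.1]
opening: 0.0158
need mm [-0.3 -2.2 -2.4] deg [ 0.2 -0.  -8. ] q [-0.366  0.582  1.385 -0.004  1.173  0.728] t 17.1833
```

```bash
python3 -m creep '[[[0,0,0,0,0,-4],[0,0,0,0,0,-2.5],[0,0,0,0,0,0],[0,0,0,0,0,0]]]'
python3 need1.py .597 -.1497 .314 19.4
python3 -m creep '[[[0,0,0,0,0,0],[0,0,0,0,0,0],[0,0,0,0,0,0],[0,0,0,0,0,0],[0,0,0,0,0,0]]]'
python3 need1.py .597 -.1497 .314 19.4
python3 - <<'E'
from h import *
t=viewer.read_camera("side")[120:440,220:500];b=viewer.read_camera("top")[110:430,200:480]
cv2.imwrite("pics/p8.png",cv2.resize(np.hstack([t,b]),None,fx=1.4,fy=1.4,interpolation=cv2.INTER_CUBIC))
# pocket centre at third stop, projected into side view
a=np.array([.597,-.1497]);r=np.array([-.003,.09]);c,s=np.cos(-1.257),np.sin(-1.257)
p=a+np.array([[c,-s],[s,c]])@r;print(p,proj("side",[*p,.1]))
E
```

```text
time: 17.52
tool_pos: [0.5973, -0.1475, 0.3164]
tool_rot: [3.138, 0.001, 0.381]
contact_force: [0.5, -0.4, 1.1]
opening: 0.0159
need mm [-0.3 -2.2 -2.4] deg [ 0.2 -0.  -2.4] q [-0.366  0.582  1.385 -0.004  1.173  0.825] t 17.5167
time: 17.93
tool_pos: [0.5973, -0.1475, 0.3164]
tool_rot: [3.138, 0.001, 0.391]
contact_force: [-0.3, -0.1, 0.0]
opening: 0.0159
need mm [-0.3 -2.2 -2.4] deg [ 0.2 -0.  -3. ] q [-0.366  0.582  1.385 -0.004  1.173  0.816] t 17.9333
[ 0.68167916 -0.11906603] (np.float64(292.44669237991815), np.float64(213.6791821378368))
```

View pics/p8.png

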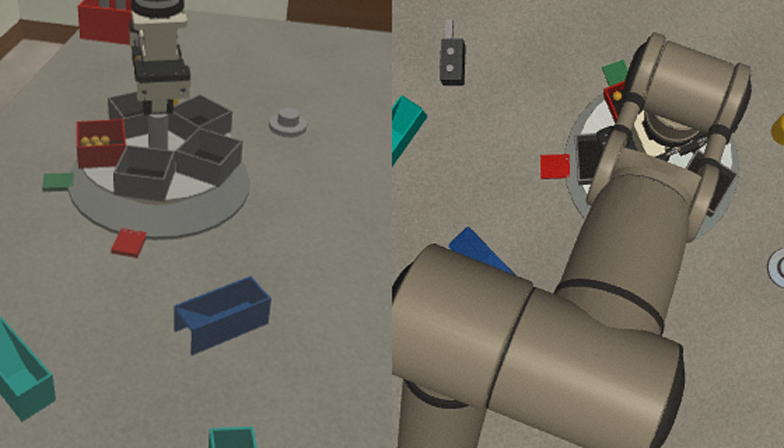

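Three clicks are counted and the red pocket is by the green tab, with the tool reading about 3° short of the stop's centre. I'll make a small nudge to centre it, let it settle, then hand in.

```bash
python3 -m creep '[[[0,0,0,0,0,-3],[0,0,0,0,0,0],[0,0,0,0,0,0],[0,0,0,0,0,0],[0,0,0,0,0,0]]]'
python3 -m creep '[[[0,0,0,0,0,0],[0,0,0,0,0,0],[0,0,0,0,0,0],[0,0,0,0,0,0],[0,0,0,0,0,0]]]'
python3 -c "
from h import *
s=robot.observe();print(s['torque'],s['tool_rot'])
m=viewer.read_camera('side').astype(int);r=((m[...,2]>60)&(m[...,1]<.4*m[...,2])&(m[...,0]<.4*m[...,2])).astype(np.uint8);r[:190]=0;r[245:]=0
c=max(cv2.findContours(r,0,1)[0],key=cv2.contourArea);print(cv2.boundingRect(c))
y=((m[...,2]>130)&(m[...,0]<.55*m[...,2])&(m[...,1]>.5*m[...,2])).astype(np.uint8);print('ball px',np.argwhere(y[190:245,270:315]).shape)"
```

```text
time: 18.45
tool_pos: [0.5974, -0.1475, 0.3164]
tool_rot: [3.138, 0.001, 0.341]
contact_force: [0.1, -0.2, 0.8]
opening: 0.0159
time: 18.87
tool_pos: [0.5973, -0.1475, 0.3164]
tool_rot: [3.138, 0.001, 0.343]
contact_force: [-0.4, 0.7, 1.3]
opening: 0.0158
[ 0.15854241  0.25857159 -0.07253776] [3.13823788e+00 1.37399561e-03 3.42783516e-01]
(304, 205, 5, 18)
ball px (58, 2)
```

```bash
python3 -c "
from cell import robot;print(robot.hand_in())"
```

```text
the job is handed in; nothing more can be done
None
```

I poured all six balls into the red pocket and set the empty cup upright on the bench. Then I turned the knob clockwise through three clicks and handed in at about 19 s, still gripping it. The hand-in reports no verdict.

**Last checks:**
- **Knob:** the tool turned 1.253 rad from where it gripped, against 1.257 rad for the third stop, and was steady. The fingers read 15.8 mm on the 16 mm bar with the grip set to 40 N. The carousel angle is inferred from the tool's turn, and the last picture shows the red pocket by the green tab.
- **Balls:** I counted six in the pocket after the pour and again after releasing the cup. Later pictures show only some of them, because the pocket wall and the arm hide the rest.
- **Cup:** it stands upright and clear of the gripper.
- **Bystanders:** I never touched the oil bottle, tool holder or flange, and they looked unmoved in the pictures, but I did not measure their positions.

**What failed or was off:**
- The final colour-mask check on the red pocket only caught a 5 by 18 pixel sliver, so it confirmed nothing. It did find ball-coloured pixels in the search window around where the pocket stands.
- The arm drifts up a few millimetres while holding still. The cup was therefore gripped about 16 mm higher on its walls than planned, but it held without slipping.

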